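# Kit the tray for a control panel, without the look-alikes

## Robot

A 7-joint arm with a two-finger parallel gripper is mounted at the origin on the work surface. World frame = base frame: x ahead of the robot, y to its left, z up, the work surface at z = 0. Lengths are in m, angles in rad, forces in N, time in s.
With the tool pointing down it reaches from about 0.425 to 0.875 m from the base axis. Payload 9.9 kg.
Tool frame: the origin (TCP) lies midway between the tips of the shut fingers; the grasp point (between the pads) lies 19 mm behind it; z points along the fingers, y is the line along which they close (so a half turn about z gives the same grasp; the last joint's range is limited). The gripper opens to 85 mm and grips with 20 to 120 N. Pads are 22 mm wide; open, the fingers measure 114 mm over their backs; the gripper's body (76 mm by 85 mm) begins 54 mm behind the grasp point. The pads swing forward as they close: fully open they stand 13 mm farther back than shut.
Start: joints at [-1.295, 0.576, 0.025, 1.437, -0.015, 1.129, -0.057], TCP at [0.238, 0.632, 0.231] pointing down, gripper open.
Joint ranges: [-2.76, 2.76], [-0.34, 2.15], [-1.52, 1.57], [0.19, 2.46], [-1.09, 4.23], [0.17, 1.99], [-2.82, 2.82]. Speed limits (rad/s): [2.22, 2.22, 3.01, 3.01, 3.14, 3.14, 3.14].

## Interface

Orientations are given as a rotation vector (axis times angle).
In Python, from workcell import read_state, get_image, camera_model, bot gives the robot as it stands. The module is installed in compiled form; this text tells all that it offers.
- The arm moves only by the tool arm_command, never from a script. Its arguments are lists of equal length, an entry for each row: "gripper": the gripper command: -1 is shut, 1 is fully open, values between are in proportion; "slide": the shift along the tool's x, y, z normalised to -1 to 1, where 1 is 0.1 m, a list of three; "rot": the turn, a rotation vector about the tool's x, y, z normalised to -1 to 1, where 1 is pi/2 rad, a list of three. A call has 1 to 10 rows; each row is the pose to reach, as a shift and turn from the pose commanded when the call began, along the tool's axes at that moment; what a row does not reach only later rows make up. A row lasts 1/12 s, in which the tool goes at most 41.7 mm and 7.16 degrees, less where a joint would pass 70% of its speed; a pose out of reach is approached as far as the arm can. A call with a number of a shift or a turn outside -1 to 1 is refused whole. A call with a gripper value outside its range is refused whole. The fingers move at their own pace and stop on an object; "grip_force" is the grip in N (left out, the last holds). Time passes only in rows, so rows that repeat a pose let the fingers close. It gives the time, the measured TCP pose, the force, the opening and the grip force at its end, in the units of the state.
- read_state(): the state, without advancing time (a new reading comes with each control period).
- get_image(name): name is "scene" or "top" or "wrist"; returns (picture, depth): 400x640x3 uint8, red, green, blue; 400x640 float32, m along the optical axis (not along the pixel's ray), 0 where there is no reading.
- camera_model(name): a dict with "mtx" (3x3 intrinsics, pixels), "dist_coeffs" ([k1, k2, p1, p2, k3] as OpenCV has them; the pictures are not rectified), "eye" and "orientation" of the camera in the world. Camera axes: x right, y down, z forward; pixel columns grow to the right and rows downward; lengths in m; the calibration is good to about 2 mm. A picture is of the moment at which its call begins: read the wrist's pose just before it. camera_model takes no time and is no camera call; for the wrist camera it gives the pose at the moment of the call.
- bot.sign_off(): hands the job in; it is judged then, once.
The state is a dict: "time": time; "joint_positions": joint angles; "qd": joint speeds; "tau": joint torques, N m; "ee_pos": TCP position; "tcp_rot": TCP orientation; "force": force on the tool from outside, world axes, zero at the start; "torque": the same for the moment, N m; "gripper_width": finger opening in m; "finger_force": force on a finger pad.
Only numpy, scipy, OpenCV 4.12 (cv2) and the standard library are available. Lean on these libraries where they do the work, as an engineer would, in place of code of your own. Each camera call takes 0.05 s, during which the arm holds its last target. There are 200 camera calls.

## Task

Fill the kit tray for the next control panel: put the three-pole breaker, the contactor, the terminal strip and the pilot lamp each upright and flat on the floor of the pocket in the tray that is made for its outline, long side along the pocket. Set them down rather than drop them, and leave the look-alikes, the two-pole breaker and the timer relay with the round dial, standing where they are.

Things in the scene. Friction and masses are not known exactly. Their poses are not given: they have to be found in the camera images.
- breaker3: Three-pole circuit breaker, to be kitted: black base 90 x 58 mm, 42 mm high, with a white middle block (56 x 58 mm) up to 62 mm and three black toggles in a row up to 72 mm. About 0.36 kg. Grip across its 58 mm width (y). Origin: centre of the underside; z up; x along the long side. Loose beside the tray, x turned up to 0.8 rad from ahead.
- contactor: Contactor, to be kitted: all black, 64 x 45 mm, stepped: two low shoulders with steel screws 44 mm high and between them a high bridge (32 mm along x, 45 mm along y) up to 72 mm with a small 14 x 18 mm grey tab on top. About 0.3 kg. Grip it across its 45 mm width (y). Origin: centre of the underside; z up; x along the long side. Loose beside the tray, x turned up to 0.8 rad from ahead.
- terminals: Terminal strip, to be kitted: a slim grey block of eight terminal slices with steel screws on top and black ends, 86 x 26 mm, 50 mm high. About 0.12 kg. Grip it across its 26 mm width (y). Small fixed bystanders up to 22 mm high stand between the components. Origin: centre of the underside; z up; x along the long side. Loose beside the tray, x turned up to 0.8 rad from ahead.
- lamp: Pilot lamp, to be kitted: an upright round black body 40 mm in diameter and 44 mm high with a narrower white lens (34 mm in diameter) above it, 66 mm high in all. About 0.12 kg. Grip it round the black body. Origin: centre of the underside; z up; round, so its turn does not matter. Loose beside the tray.
- breaker2: Look-alike to be left alone: two-pole circuit breaker, like the three-pole one (90 mm long, 72 mm high) but 38 mm wide with two toggles. Origin: centre of the underside; z up; x along the long side. Loose beside the tray, x turned up to 0.8 rad from ahead.
- timer: Look-alike to be left alone: timer relay, as long and wide as the contactor (64 x 45 mm) but a plain block, not stepped, 66 mm high with a grey top and a round white dial 32 mm in diameter. Origin: centre of the underside; z up; x along the long side. Loose beside the tray, x turned up to 0.8 rad from ahead.
- pocket_large: Fixed square grey insert, 118 mm wide, in one quarter of a flat 248 mm square tray (quarters are shuffled, the tray turned up to 0.2 rad). Its black pocket floor is 8 mm, its top and the tray's rim 22 mm above the table. Origin: centre of its underside, 4 mm below the pocket floor, under the pocket's centre; z up. Largest pocket: 106 (x) by 74 mm (y), for the three-pole breaker.
- pocket_medium: Fixed square grey insert, 118 mm wide, in one quarter of a flat 248 mm square tray (quarters are shuffled, the tray turned up to 0.2 rad). Its black pocket floor is 8 mm, its top and the tray's rim 22 mm above the table. Origin: centre of its underside, 4 mm below the pocket floor, under the pocket's centre; z up. Middle-sized pocket: 80 (x) by 60 mm (y), for the contactor.
- pocket_slot: Fixed square grey insert, 118 mm wide, in one quarter of a flat 248 mm square tray (quarters are shuffled, the tray turned up to 0.2 rad). Its black pocket floor is 8 mm, its top and the tray's rim 22 mm above the table. Origin: centre of its underside, 4 mm below the pocket floor, under the pocket's centre; z up. Long narrow pocket: 102 (x) by 42 mm (y), for the terminal strip.
- pocket_round: Fixed square grey insert, 118 mm wide, in one quarter of a flat 248 mm square tray (quarters are shuffled, the tray turned up to 0.2 rad). Its black pocket floor is 8 mm, its top and the tray's rim 22 mm above the table. Origin: centre of its underside, 4 mm below the pocket floor, under the pocket's centre; z up. Round pocket, 56 mm across, for the pilot lamp.
Things that resemble listed ones, but are neither listed nor needed, are in the scene too. What is shaped like the pocket_round but brown or orange is not meant.

How it is judged:
By the outcome, as a careful person would: the job done as asked, in the order asked, and still so for the second after the job is handed in, with the robot touching nothing.
It also fails if it takes over 104 s, if anything falls off the work surface, if the arm or the gripper's body presses on something with over 40 N, if the wrist force passes 120 N, or if a joint passes its speed limit or range.

## Working session

There is one attempt and no reset: what is moved stays moved. The work goes in short steps, Python scripts to look and compute and a tool call to move; the robot and the scene stay as the last step left them, time stands still between calls to the robot, and variables do not carry over. Pictures are saved under pics/ and viewed, at most 14 in all, crops included, and the job is handed in when it is done.

Besides the shell and the picture viewer there is one more tool, called after "Call:" by a JSON object that holds its "fn" and its "kwargs". arm_command: Moves the arm, as the interface text tells. Scaled input: -1 to 1 covers 0.1 m each way for a shift and pi/2 rad each way for a turn. Its arguments: {"type":"object","properties":{"gripper":{"type":"array"},"slide":{"type":"array"},"rot":{"type":"array"},"grip_force":{"type":"number"}},"required":["gripper","slide","rot"]}

```bash
mkdir -p pics
cat > h.py <<'E'
import numpy as np,cv2
from workcell import read_state,get_image,camera_model,bot
from scipy.spatial.transform import Rotation as R
def Rm(o):
    o=np.array(o,float)
    return o if o.shape==(3,3) else (R.from_rotvec(o).as_matrix() if o.size==3 else R.from_quat(o.ravel()).as_matrix())
def grab(n):
    m=camera_model(n); p,d=get_image(n); np.savez(f'{n}.npz',p=p,d=d,K=m['mtx'],D=m['dist_coeffs'],e=m['eye'],o=Rm(m['orientation']))
    return p,d
def load(n): return np.load(f'{n}.npz')
def plane(c,uv,z):
    "pixels -> world at height z"
    n=cv2.undistortPoints(np.array(uv,float).reshape(-1,1,2),c['K'],c['D']).reshape(-1,2)
    r=np.c_[n,np.ones(len(n))]@c['o'].T
    return c['e']+r*((np.atleast_1d(z)-c['e'][2])/r[:,2])[:,None]
def cloud(c):
    d=c['d']; v,u=np.mgrid[:400,:640]
    n=cv2.undistortPoints(np.c_[u.ravel(),v.ravel()].astype(float).reshape(-1,1,2),c['K'],c['D']).reshape(-1,2)
    P=np.c_[n,np.ones(len(n))]*d.reshape(-1,1)
    return (P@c['o'].T+c['e']).reshape(400,640,3)
E
python3 - <<'E'
from h import *
print({k:(np.round(v,3).tolist() if k!='time' else v) for k,v in read_state().items()})
for n in('top','scene'):
    p,d=grab(n); cv2.imwrite(f'pics/{n}0.png',p[:,:,::-1]); m=camera_model(n); print(n,m['eye'],m['orientation'],m['mtx'],m['dist_coeffs'])
    print((d>0).mean())
E
```

```text
{'time': 0.0, 'joint_positions': [-1.295, 0.577, 0.025, 1.438, -0.015, 1.129, -0.056], 'qd': [0.0, -0.0, 0.0, -0.0, -0.0, 0.001, -0.001], 'tau': [-0.0, -76.577, 2.251, -28.594, 0.015, 0.013, 0.0], 'ee_pos': [0.237, 0.631, 0.23], 'tcp_rot': [-0.562, -3.091, 0.003], 'force': [-0.613, 0.056, -0.051], 'torque': [0.023, 0.025, -0.018], 'finger_force': 0.0, 'gripper_width': 0.085}
top [ 0.265617   -0.00589687  1.03462155] [-2.16057733  2.10236196 -0.15276333] [[392.74595455   0.         313.90485069]
 [  0.         392.74595455 201.10918048]
 [  0.           0.           1.        ]] [-0.06428025  0.          0.          0.          0.        ]
0.996125
scene [1.00116676 0.74469238 0.81883374] [-0.83837798 -2.47741979  1.1581577 ] [[517.8393342    0.         327.51766884]
 [  0.         517.8393342  203.4175008 ]
 [  0.           0.           1.        ]] [-0.04998009  0.          0.          0.          0.        ]
0.9959296875
```

View pics/top0.png

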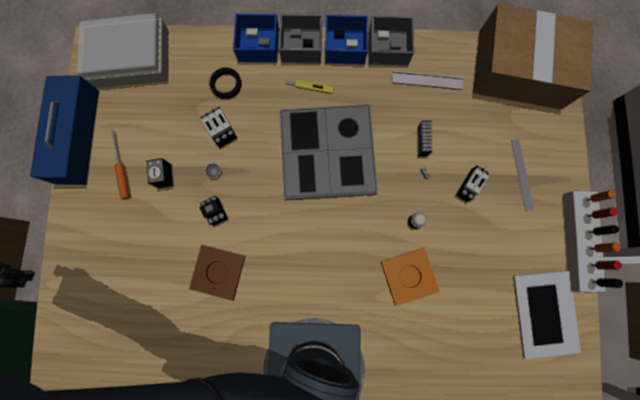

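The top view shows the tray at about (328,152). The breakers are at (218,126) and (473,183), the dial timer at (158,172), the dark stepped block at (213,210), the terminals at (425,138) and the lamp at (417,220). I'll enlarge and measure.

Run:
```python
from h import *
c=load('top'); p=c['p'][:,:,::-1]
cv2.imwrite('pics/crop1.png',cv2.resize(np.hstack([p[95:235,135:265],p[95:235,270:390],p[95:235,390:510]]),None,fx=2.1,fy=2.1,interpolation=cv2.INTER_CUBIC))
W=cloud(c); 
for n in('top','scene'):
    c=load(n);W=cloud(c);Z=W[:,:,2]
    m=((Z>0.028)&(Z<0.12)&(abs(W[:,:,1])<0.55)&(W[:,:,0]>0.3)&(W[:,:,0]<0.85)).astype(np.uint8)
    k,l,s,ct=cv2.connectedComponentsWithStats(m)
    print(n,'table z',np.median(Z[(Z<.02)&(Z>-.02)]))
    for i in range(1,k):
        if s[i,4]<40: continue
        P=W[l==i]; top=P[P[:,2]>P[:,2].max()-.03]
        r=cv2.minAreaRect((P[:,:2]*1000).astype(np.float32))
        print(ct[i].round(),s[i,4],'zmax',np.percentile(P[:,2],97).round(3),'rect',np.round(r[0]),np.round(r[1]),round(r[2],1), 'base r',np.hypot(*r[0]).round())
```

```text
top table z -0.0008170798674185242
[141.  59.] 1834 zmax 0.092 rect [806. 497.] [ 95. 113.] 4.7 base r 947.0
[499.  78.] 1271 zmax 0.118 rect [ 764. -466.] [164.  81.] 43.1 base r 895.0
[255.  52.] 423 zmax 0.071 rect [838. 187.] [ 22. 117.] 0.4 base r 859.0
[299.  53.] 413 zmax 0.071 rect [838.  62.] [112.  23.] 89.4 base r 840.0
[345.  53.] 418 zmax 0.071 rect [839. -63.] [114.  22.] 89.9 base r 841.0
[390.  54.] 413 zmax 0.07 rect [ 838. -188.] [ 23. 114.] 0.1 base r 859.0
[217. 126.] 754 zmax 0.071 rect [624. 276.] [93. 59.] 33.3 base r 682.0
[426. 137.] 382 zmax 0.051 rect [ 605. -279.] [89. 28.] 1.4 base r 666.0
[158. 172.] 595 zmax 0.073 rect [490. 422.] [67. 47.] 9.1 base r 647.0
[474. 183.] 571 zmax 0.07 rect [ 485. -403.] [39. 91.] 58.0 base r 630.0
[212. 210.] 497 zmax 0.074 rect [394. 273.] [65. 46.] 27.7 base r 479.0
[418. 220.] 202 zmax 0.065 rect [ 382. -252.] [37. 35.] 26.5 base r 458.0
scene table z 0.0021030576750663
[220. 135.] 534 zmax 0.07 rect [ 487. -404.] [46. 92.] 56.8 base r 633.0
[280. 147.] 228 zmax 0.068 rect [ 388. -253.] [35. 38.] 28.8 base r 463.0
[102. 161.] 1340 zmax 0.117 rect [ 800. -435.] [ 15. 102.] 81.4 base r 911.0
[202. 173.] 459 zmax 0.054 rect [ 604. -281.] [89. 36.] 1.5 base r 666.0
[170. 290.] 1898 zmax 0.073 rect [840.  -3.] [495.  21.] 90.0 base r 840.0
[417. 262.] 755 zmax 0.076 rect [397. 273.] [66. 46.] 28.4 base r 482.0
[330. 320.] 1494 zmax 0.072 rect [625. 275.] [94. 59.] 31.9 base r 683.0
[439. 331.] 1190 zmax 0.075 rect [491. 422.] [67. 45.] 10.2 base r 647.0
```

View pics/crop1.png

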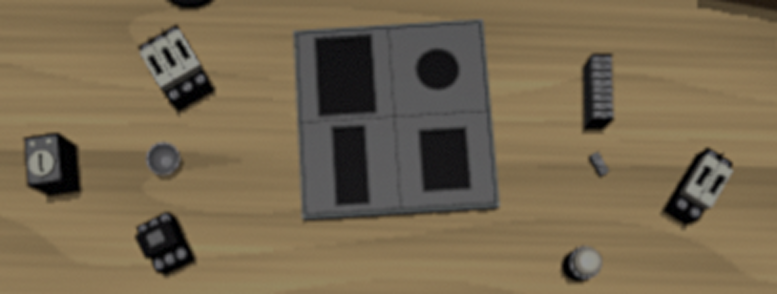

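Identification (top-view pixels):
- Breakers: (218,126) has three toggles and is 93x59 mm, so it is breaker3. (473,183) has two toggles and is 39 mm wide, so it is breaker2 and stays.
- 64x45 blocks: (213,210) is stepped with a grey tab, so it is the contactor. (158,172) has a dial, so it is the timer and stays.
- Round pockets: the grey tray one at (348,128) is meant, not the brown (218,272) or orange (410,276) ones.

The enlarged crop confirms all three. Next I'll measure the pockets.

Run:
```python
from h import *
for n in('top','scene'):
    c=load(n);W=cloud(c);p=c['p'];Z=W[:,:,2]
    reg=(abs(W[:,:,0]-.57)<.17)&(abs(W[:,:,1]+.03)<.17)
    rim=(reg&(Z>.016)&(Z<.03)).astype(np.uint8)
    k,l,s,ct=cv2.connectedComponentsWithStats(rim);i=1+s[1:,4].argmax()
    P=W[l==i];r=cv2.minAreaRect((P[:,:2]*1000).astype(np.float32));print(n,'tray',np.round(r[0],1),np.round(r[1],1),round(r[2],2),np.median(P[:,2]))
    cont=cv2.findContours((l==i).astype(np.uint8),cv2.RETR_EXTERNAL,cv2.CHAIN_APPROX_NONE)[0]
    cc=max(cont,key=cv2.contourArea);q=plane(c,cc[:,0],.022)[:,:2]*1000
    r=cv2.minAreaRect(q.astype(np.float32));print('  contour',np.round(r[0],1),np.round(r[1],1),round(r[2],2))
    inside=np.zeros((400,640),np.uint8);cv2.drawContours(inside,[cc],-1,1,-1)
    inside=cv2.erode(inside,np.ones((9,9)))
    b=((p.max(2)<48)&(inside>0)).astype(np.uint8)
    k,l,s,ct=cv2.connectedComponentsWithStats(b)
    for i in range(1,k):
        if s[i,4]<60: continue
        cc=cv2.findContours((l==i).astype(np.uint8),cv2.RETR_EXTERNAL,cv2.CHAIN_APPROX_NONE)[0][0]
        for z in(.008,):
            r=cv2.minAreaRect((plane(c,cc[:,0],z)[:,:2]*1000).astype(np.float32));print('  ',ct[i].round(),s[i,4],z,np.round(r[0],1),np.round(r[1],1),round(r[2],1),'zmed',np.median(W[l==i][:,2]).round(4))
```

```text
top tray [566.3 -19.1] [250.8 249. ] 5.04 0.020765933217521404
  contour [565.5 -19.1] [249.9 248.6] 5.12
   [304. 130.] 982 0.008 [625.3  45. ] [104.9  73.2] 5.1 zmed 0.007
   [348. 128.] 289 0.008 [635.8 -73.7] [48.8 52.1] 1.5 zmed 0.0072
   [307. 173.] 553 0.008 [505.2  34.5] [100.3  40.6] 5.1 zmed 0.0068
   [351. 170.] 624 0.008 [515.9 -85.4] [78.3 58.6] 4.9 zmed 0.0069
scene tray [567.3 -21.5] [252.1 254.9] 5.08 0.02331954855141044
  contour [568.2 -19.2] [253.7 257.3] 5.03
   [275. 205.] 335 0.008 [506.2 -97.4] [68.2 46. ] 3.8 zmed 0.0093
   [307. 230.] 340 0.008 [496.2  22.4] [90.6 30. ] 4.7 zmed 0.0096
   [234. 227.] 178 0.008 [626.5 -87.4] [34.4 46.5] 53.0 zmed 0.0097
   [265. 255.] 901 0.008 [615.8  32.9] [97.9 63.1] 5.1 zmed 0.0094
```

```bash
cat > plan.py <<'E'
# usage: plan.py x y z yawdeg [x y z yawdeg ...]   (mm): prints calls slide/rot, tool frame of each call
import sys; from h import *
s=read_state(); p=np.array(s['ee_pos'])*1000; r=Rm(s['tcp_rot'])
print('t %.2f'%s['time'],p.round(1),'yaw',np.degrees(np.arctan2(r[1,0],r[0,0])).round(1),'tilt',np.degrees(np.arccos(-r[2,2])).round(2),'F',np.round(s['force'],1),'w',round(s['gripper_width'],4),'q',np.round(s['joint_positions'],2))
a=np.array(sys.argv[1:],float).reshape(-1,4)
for t in a:
    T=R.from_euler('z',t[3],degrees=True).as_matrix()@np.diag([1,-1,-1.]); 
    while 1:
        d=r.T@(t[:3]-p); w=R.from_matrix(r.T@T).as_rotvec()/(np.pi/2)
        n=max(1,abs(d).max()/100,abs(w).max())
        sl=(d/n/100).round(2); rt=(w/n).round(3)
        print('slide',sl.tolist(),'rot',rt.tolist(),'rows',int(np.ceil(max(np.linalg.norm(sl)*100/41.7,np.linalg.norm(rt)*90/7.16))))
        p=p+r@sl*100; r=r@R.from_rotvec(rt*np.pi/2).as_matrix()
        if n<=1: break
    print('  ->',p.round(1))
E
python3 plan.py 624 276 150 33 624 276 18 33
```

```text
t 0.10 [237.5 631.4 230.5] yaw 159.4 tilt 0.08 F [ 0.4 -0.1 -0.1] w 0.0853 q [-1.29  0.58  0.02  1.44 -0.01  1.13 -0.06]
slide [-1.0, -0.4, 0.17] rot [-0.0, 0.0, 0.288] rows 4
slide [-1.0, 0.07, 0.15] rot [-0.0, 0.0, 0.268] rows 4
slide [-1.0, 0.53, 0.17] rot [0.0, 0.0, 0.303] rows 4
slide [-0.69, 1.0, 0.19] rot [0.0, 0.001, 0.325] rows 5
slide [-0.08, 0.82, 0.13] rot [0.0, -0.0, 0.22] rows 3
  -> [624.1 276.  149.8]
slide [-0.0, -0.0, 1.0] rot [0.0, -0.0, 0.0] rows 3
slide [-0.0, -0.0, 0.32] rot [0.0, -0.0, 0.0] rows 1
  -> [624.1 276.   17.8]
```

Call:
{"fn": "arm_command", "kwargs": {"gripper": [1,1,1,1,1,1], "slide": [[-1,-0.4,0.17],[-1,-0.4,0.17],[-1,-0.4,0.17],[-1,-0.4,0.17],[-1,-0.4,0.17],[-1,-0.4,0.17]], "rot": [[0,0,0.288],[0,0,0.288],[0,0,0.288],[0,0,0.288],[0,0,0.288],[0,0,0.288]], "grip_force": 50}}

```text
time: 0.6
ee_pos: [0.3165, 0.5595, 0.2141]
tcp_rot: [-1.236, -2.888, 0.001]
force: [-0.5, -0.1, -0.4]
gripper_width: 0.0851
finger_force: 0.0
```

Call:
{"fn": "arm_command", "kwargs": {"gripper": [1,1,1,1,1,1], "slide": [[-1,0.07,0.15],[-1,0.07,0.15],[-1,0.07,0.15],[-1,0.07,0.15],[-1,0.07,0.15],[-1,0.07,0.15]], "rot": [[0,0,0.268],[0,0,0.268],[0,0,0.268],[0,0,0.268],[0,0,0.268],[0,0,0.268]]}}

```text
time: 1.1
ee_pos: [0.3896, 0.4929, 0.1991]
tcp_rot: [-1.808, -2.568, 0.0]
force: [-1.0, 0.5, -0.5]
gripper_width: 0.0852
finger_force: 0.0
```

Call:
{"fn": "arm_command", "kwargs": {"gripper": [1,1,1,1,1,1], "slide": [[-1,0.53,0.17],[-1,0.53,0.17],[-1,0.53,0.17],[-1,0.53,0.17],[-1,0.53,0.17],[-1,0.53,0.17]], "rot": [[0,0,0.303],[0,0,0.303],[0,0,0.303],[0,0,0.303],[0,0,0.303],[0,0,0.303]]}}

```text
time: 1.6
ee_pos: [0.4729, 0.4164, 0.1821]
tcp_rot: [-2.361, -2.071, 0.0]
force: [-0.5, 0.6, -0.8]
gripper_width: 0.085
finger_force: 0.0
```

Call:
{"fn": "arm_command", "kwargs": {"gripper": [1,1,1,1,1,1,1], "slide": [[-0.69,1,0.19],[-0.69,1,0.19],[-0.69,1,0.19],[-0.69,1,0.19],[-0.69,1,0.19],[-0.69,1,0.19],[-0.69,1,0.19]], "rot": [[0,0,0.325],[0,0,0.325],[0,0,0.325],[0,0,0.325],[0,0,0.325],[0,0,0.325],[0,0,0.325]]}}

```text
time: 2.18
ee_pos: [0.5621, 0.3353, 0.1632]
tcp_rot: [-2.805, -1.411, 0.001]
force: [0.1, 0.0, 0.4]
gripper_width: 0.0854
finger_force: 0.0
```

Call:
{"fn": "arm_command", "kwargs": {"gripper": [1,1,1,1,1,1], "slide": [[-0.08,0.82,0.13],[-0.08,0.82,0.13],[-0.08,0.82,0.13],[-0.08,0.82,0.13],[-0.08,0.82,0.13],[-0.08,0.82,0.13]], "rot": [[0,0,0.22],[0,0,0.22],[0,0,0.22],[0,0,0.22],[0,0,0.22],[0,0,0.22]]}}

```text
time: 2.68
ee_pos: [0.6229, 0.2791, 0.1503]
tcp_rot: [-3.007, -0.905, 0.001]
force: [0.0, -0.4, 0.2]
gripper_width: 0.0855
finger_force: 0.0
```

```bash
python3 plan.py 624 276 18 33; python3 -c "
from h import *
p,d=grab('wrist');cv2.imwrite('pics/w1.png',p[:,:,::-1]);c=load('wrist');W=cloud(c);Z=W[:,:,2]
print(c['e'])
m=((Z>.028)&(Z<.09)&(np.hypot(W[:,:,0]-.624,W[:,:,1]-.276)<.07))
P=W[m];r=cv2.minAreaRect((P[:,:2]*1000).astype(np.float32));print(r,np.percentile(Z[m],97))
"
```

```text
t 2.68 [622.9 279.1 150.3] yaw 33.5 tilt 0.1 F [ 0.  -0.4  0.2] w 0.0855 q [-0.81  0.73  0.59  1.53 -0.45  1.02 -1.08]
slide [-0.01, 0.03, 1.0] rot [-0.001, -0.0, 0.004] rows 3
slide [0.0, 0.0, 0.32] rot [-0.0, -0.0, 0.001] rows 1
  -> [623.7 276.2  18.3]
[0.6832829  0.31923557 0.29242453]
((624.0979614257812, 274.9405822753906), (90.29621124267578, 58.12645721435547), 32.957027435302734) 0.07133657062412732
```

View pics/w1.png

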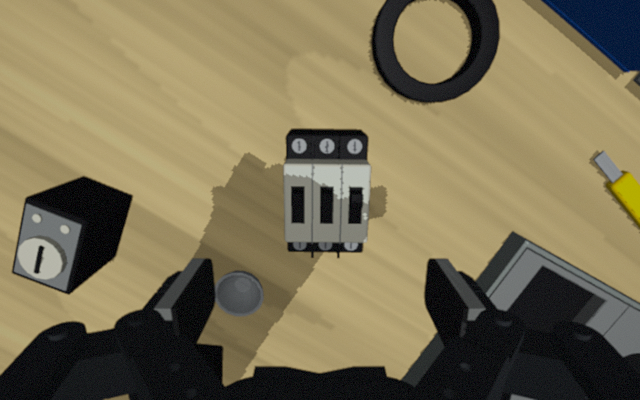

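The wrist view shows the three-toggle breaker centred at (327,190), with the fingers straddling it. The measured 90x58 mm and 71 mm height agree. The small cylinder at (240,293) is low and clear.

Call:
{"fn": "arm_command", "kwargs": {"gripper": [1,1,1,1], "slide": [[-0.01,0.04,0.4],[-0.01,0.04,0.8],[-0.01,0.04,1],[-0.01,0.04,1]], "rot": [[0,0,0.004],[0,0,0.004],[0,0,0.004],[0,0,0.004]]}}

```text
time: 3.07
ee_pos: [0.6216, 0.2737, 0.0456]
tcp_rot: [-3.012, -0.89, 0.012]
force: [-1.0, -0.1, -0.4]
gripper_width: 0.0854
finger_force: 0.0
```

Call:
{"fn": "arm_command", "kwargs": {"gripper": [1,1,1,1,-1,-1,-1,-1,-1,-1], "slide": [[0,0,0.2],[0,0,0.32],[0,0,0.32],[0,0,0.32],[0,0,0.32],[0,0,0.32],[0,0,0.32],[0,0,0.32],[0,0,0.32],[0,0,0.32]], "rot": [[0,0,0],[0,0,0],[0,0,0],[0,0,0],[0,0,0],[0,0,0],[0,0,0],[0,0,0],[0,0,0],[0,0,0]], "grip_force": 50}}

```text
time: 3.9
ee_pos: [0.6261, 0.2732, 0.0198]
tcp_rot: [-3.014, -0.884, -0.003]
force: [-1.6, 1.0, 7.6]
gripper_width: 0.0578
finger_force: 55.3
```

Call:
{"fn": "arm_command", "kwargs": {"gripper": [-1,-1,-1,-1,-1], "slide": [[0,0,0],[0,0,0],[0,0,0],[0,0,0],[0,0,0]], "rot": [[0,0,0],[0,0,0],[0,0,0],[0,0,0],[0,0,0]]}}

```text
time: 4.32
ee_pos: [0.6262, 0.2732, 0.0198]
tcp_rot: [-3.014, -0.884, -0.003]
force: [-0.9, 0.6, 7.3]
gripper_width: 0.0576
finger_force: 55.3
```

```bash
python3 plan.py 624 275 150 33 621 45 150 5.1 621 45 30 5.1
```

```text
t 4.32 [626.2 273.2  19.8] yaw 32.7 tilt 0.12 F [-0.9  0.6  7.3] w 0.0576 q [-0.76  0.87  0.5   1.63 -0.55  0.79 -1.01]
slide [-0.0, -0.02, -1.0] rot [-0.0, -0.001, -0.003] rows 3
slide [-0.01, -0.01, -0.3] rot [-0.0, -0.0, -0.0] rows 1
  -> [623.5 275.1 149.8]
slide [-0.66, 1.0, -0.0] rot [-0.0, -0.0, 0.162] rows 3
slide [-0.35, 1.0, -0.0] rot [-0.0, -0.0, 0.142] rows 3
slide [-0.0, 0.04, -0.0] rot [-0.0, -0.0, 0.006] rows 1
  -> [621.3  45.3 149.7]
slide [-0.0, 0.0, 1.0] rot [-0.0, -0.0, -0.0] rows 3
slide [-0.0, 0.0, 0.2] rot [-0.0, -0.0, -0.0] rows 1
  -> [621.3  45.4  29.7]
```

Call:
{"fn": "arm_command", "kwargs": {"gripper": [-1,-1,-1,-1,-1], "slide": [[0,0,-0.2],[0,0,-0.6],[0,0,-1],[0,0,-1],[0,0,-1]], "rot": [[0,0,0],[0,0,0],[0,0,0],[0,0,0],[0,0,0]]}}

```text
time: 4.73
ee_pos: [0.6269, 0.2729, 0.121]
tcp_rot: [-3.014, -0.883, -0.007]
force: [-0.4, 0.2, -5.6]
gripper_width: 0.0574
finger_force: 55.7
```

Call:
{"fn": "arm_command", "kwargs": {"gripper": [-1,-1,-1,-1,-1,-1], "slide": [[-0.1,0.2,-0.3],[-0.4,0.6,-0.3],[-0.66,1,-0.3],[-0.66,1,-0.3],[-0.66,1,-0.3],[-0.66,1,-0.3]], "rot": [[0,0,0.05],[0,0,0.1],[0,0,0.162],[0,0,0.162],[0,0,0.162],[0,0,0.162]]}}

```text
time: 5.23
ee_pos: [0.623, 0.1512, 0.147]
tcp_rot: [3.103, 0.49, -0.004]
force: [-0.8, 0.9, -4.2]
gripper_width: 0.0572
finger_force: 56.3
```

Call:
{"fn": "arm_command", "kwargs": {"gripper": [-1,-1,-1,-1,-1,-1], "slide": [[-0.1,0.4,0],[-0.2,0.8,0],[-0.35,1,0],[-0.35,1,0],[-0.35,1,0],[-0.35,1,0]], "rot": [[0,0,0.05],[0,0,0.1],[0,0,0.142],[0,0,0.142],[0,0,0.142],[0,0,0.142]]}}

```text
time: 5.73
ee_pos: [0.6215, 0.0487, 0.1472]
tcp_rot: [-3.137, -0.149, 0.002]
force: [0.5, 1.8, -4.4]
gripper_width: 0.0574
finger_force: 56.3
```

```bash
python3 plan.py 621 45 45 5.1 621 45 28 5.1; python3 -c "
from h import *
p,d=grab('wrist');cv2.imwrite('pics/w2.png',p[:,:,::-1]);c=load('wrist')
grab('scene');cv2.imwrite('pics/s2.png',load('scene')['p'][120:320,150:450,::-1].repeat(2,0).repeat(2,1))
W=cloud(c);Z=W[:,:,2]
m=((Z>.165)&(Z<.24)&(np.hypot(W[:,:,0]-.621,W[:,:,1]-.045)<.07))
e=read_state()['ee_pos'];print(m.sum(),np.unique(Z[m].round(2),return_counts=True))
"
```

```text
t 5.73 [621.5  48.7 147.2] yaw 5.4 tilt 0.11 F [ 0.5  1.8 -4.4] w 0.0574 q [-0.57  0.69  0.71  1.7  -0.53  0.96 -1.13]
slide [-0.01, 0.04, 1.0] rot [-0.001, 0.001, 0.004] rows 3
slide [0.0, -0.0, 0.02] rot [0.0, -0.0, -0.0] rows 1
  -> [620.7  44.7  45.2]
slide [0.0, -0.0, 0.17] rot [0.0, -0.0, -0.0] rows 1
  -> [620.7  44.7  28.2]
71772 (array([0.17, 0.18, 0.19, 0.2 , 0.21, 0.22, 0.23, 0.24]), array([ 8782,  3278, 20967,  8602,  9437,  9151, 10915,   640]))
```

View pics/w2.png

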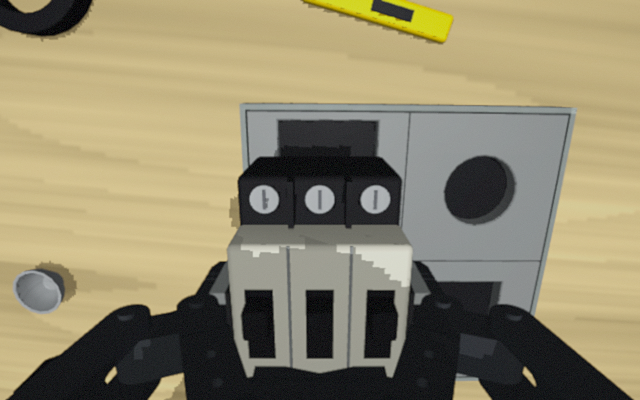

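The wrist view shows the breaker held upright, its shoulder at (320,200), with the large pocket behind it at (328,140) and the round pocket at (480,190). I'll check the offset in the hand and the tray from this same picture.

```bash
python3 -c "
from h import *
c=load('wrist');W=cloud(c);Z=W[:,:,2];p=c['p']
m=((Z>.160)&(Z<.176));m[:140]=0;m[230:]=0;m[:,:230]=0;m[:,410:]=0
Q=W[m];print('shoulder z',np.median(Q[:,2]),cv2.minAreaRect((Q[:,:2]*1000).astype(np.float32)))
b=(p.max(2)<60).astype(np.uint8);b[:,:430]=0;b[:150]=0;b[235:]=0;b[:,530:]=0
k,l,s,ct=cv2.connectedComponentsWithStats(b);i=1+s[1:,4].argmax()
cc=cv2.findContours((l==i).astype(np.uint8),0,1)[0][0]
print('round',cv2.fitEllipse((plane(c,cc[:,0],.022)[:,:2]*1000).astype(np.float32)))
print('corners .022',plane(c,[[243,107],[574,111]],.022).round(4))
"; python3 plan.py
```

```text
shoulder z 0.16895273400990862 ((656.2622680664062, 52.22724914550781), (19.101343154907227, 58.516944885253906), 5.228623390197754)
round ((633.096923828125, -73.2855453491211), (47.64353942871094, 53.841636657714844), 32.6080436706543)
corners .022 [[ 0.6766  0.1099  0.022 ]
 [ 0.698  -0.1322  0.022 ]]
t 5.83 [621.6  49.1 147.5] yaw 5.5 tilt 0.08 F [-0.8  0.5 -5.1] w 0.0578 q [-0.57  0.69  0.71  1.7  -0.53  0.96 -1.13]
```

Call:
{"fn": "arm_command", "kwargs": {"gripper": [-1,-1,-1,-1,-1,-1], "slide": [[0,0.04,0.3],[0,0.04,0.6],[0,0.04,0.8],[0,0.04,1],[0,0.04,1],[0,0.04,1]], "rot": [[0,0,0.004],[0,0,0.004],[0,0,0.004],[0,0,0.004],[0,0,0.004],[0,0,0.004]]}}

```text
time: 6.33
ee_pos: [0.6216, 0.0441, 0.0475]
tcp_rot: [-3.138, -0.138, 0.003]
force: [0.7, -0.3, -3.8]
gripper_width: 0.0578
finger_force: 56.0
```

Call:
{"fn": "arm_command", "kwargs": {"gripper": [-1,-1,-1,-1,-1,-1], "slide": [[0,0,0.06],[0,0,0.12],[0,0,0.15],[0,0,0.16],[0,0,0.17],[0,0,0.17]], "rot": [[0,0,0],[0,0,0],[0,0,0],[0,0,0],[0,0,0],[0,0,0]]}}

```text
time: 6.83
ee_pos: [0.6222, 0.0429, 0.0314]
tcp_rot: [-3.139, -0.135, -0.0]
force: [-0.6, -0.5, -3.9]
gripper_width: 0.0573
finger_force: 56.2
```

```bash
python3 plan.py 621 45 28 5.1
```

```text
t 6.83 [622.2  42.9  31.4] yaw 4.9 tilt 0.01 F [-0.6 -0.5 -3.9] w 0.0573 q [-0.49  0.82  0.6   1.79 -0.65  0.74 -1.03]
slide [-0.01, -0.02, 0.03] rot [0.0, -0.0, -0.002] rows 1
  -> [621.   44.8  28.4]
```

Call:
{"fn": "arm_command", "kwargs": {"gripper": [-1,-1,-1,-1,-1,-1], "slide": [[0,-0.02,0.01],[0,-0.02,0.02],[0,-0.02,0.03],[0,-0.02,0.03],[0,-0.02,0.03],[0,-0.02,0.03]], "rot": [[0,0,0],[0,0,0],[0,0,0],[0,0,0],[0,0,0],[0,0,0]]}}

```text
time: 7.33
ee_pos: [0.6219, 0.0448, 0.0283]
tcp_rot: [3.139, 0.135, -0.0]
force: [-1.2, -0.4, -4.7]
gripper_width: 0.0573
finger_force: 56.2
```

Call:
{"fn": "arm_command", "kwargs": {"gripper": [-1,-1,-1,-1], "slide": [[0,0,0.005],[0,0,0.01],[0,0,0.01],[0,0,0.01]], "rot": [[0,0,0],[0,0,0],[0,0,0],[0,0,0]]}}

```text
time: 7.67
ee_pos: [0.622, 0.0448, 0.0278]
tcp_rot: [-3.139, -0.135, -0.001]
force: [-2.3, 0.4, 5.1]
gripper_width: 0.0576
finger_force: 57.0
```

Contact with the floor is confirmed, so I'll release and rise.

Call:
{"fn": "arm_command", "kwargs": {"gripper": [0.7,0.7,0.7,0.7,0.7,0.7,0.7], "slide": [[0,0,0],[0,0,0],[0,0,0],[0,0,0],[0,0,0],[0,0,0],[0,0,0]], "rot": [[0,0,0],[0,0,0],[0,0,0],[0,0,0],[0,0,0],[0,0,0],[0,0,0]]}}

```text
time: 8.25
ee_pos: [0.6219, 0.0449, 0.0273]
tcp_rot: [3.139, 0.135, -0.0]
force: [-1.0, -1.3, -0.2]
gripper_width: 0.0726
finger_force: 0.0
```

Call:
{"fn": "arm_command", "kwargs": {"gripper": [0.8,0.9,1,1,1,1], "slide": [[0,0,-0.2],[0,0,-0.4],[0,0,-0.8],[0,0,-1],[0,0,-1],[0,0,-1]], "rot": [[0,0,0],[0,0,0],[0,0,0],[0,0,0],[0,0,0],[0,0,0]]}}

```text
time: 8.75
ee_pos: [0.6226, 0.045, 0.1285]
tcp_rot: [-3.138, -0.136, -0.004]
force: [-0.4, 0.2, -0.3]
gripper_width: 0.0855
finger_force: 0.0
```

```bash
python3 plan.py 395 273 150 28 395 273 22 28
```

```text
t 8.75 [622.6  45.  128.5] yaw 5.0 tilt 0.14 F [-0.4  0.2 -0.3] w 0.0855 q [-0.55  0.71  0.7   1.72 -0.55  0.92 -1.11]
slide [-0.84, -1.0, -0.09] rot [0.0, -0.001, -0.104] rows 4
slide [-0.59, -1.0, -0.08] rot [0.0, -0.0, -0.092] rows 3
slide [-0.29, -0.7, -0.05] rot [0.0, -0.001, -0.06] rows 2
  -> [394.7 273.1 150.3]
slide [0.0, 0.0, 1.0] rot [0.0, 0.0, -0.0] rows 3
slide [0.0, 0.0, 0.28] rot [0.0, 0.0, -0.0] rows 1
  -> [394.6 273.1  22.3]
```

Call:
{"fn": "arm_command", "kwargs": {"gripper": [1,1,1,1,1,1], "slide": [[-0.84,-1,-0.1],[-0.84,-1,-0.1],[-0.84,-1,-0.1],[-0.84,-1,-0.1],[-0.84,-1,-0.1],[-0.84,-1,-0.1]], "rot": [[0,0,-0.104],[0,0,-0.104],[0,0,-0.104],[0,0,-0.104],[0,0,-0.104],[0,0,-0.104]]}}

```text
time: 9.25
ee_pos: [0.5293, 0.1376, 0.1367]
tcp_rot: [3.116, 0.393, -0.001]
force: [0.0, 0.5, -0.4]
gripper_width: 0.0853
finger_force: 0.0
```

Call:
{"fn": "arm_command", "kwargs": {"gripper": [1,1,1,1,1,1], "slide": [[-0.6,-1,-0.1],[-0.6,-1,-0.1],[-0.6,-1,-0.1],[-0.6,-1,-0.1],[-0.6,-1,-0.1],[-0.6,-1,-0.1]], "rot": [[0,0,-0.092],[0,0,-0.092],[0,0,-0.092],[0,0,-0.092],[0,0,-0.092],[0,0,-0.092]]}}

```text
time: 9.75
ee_pos: [0.4481, 0.2181, 0.1472]
tcp_rot: [3.08, 0.612, 0.001]
force: [0.1, 0.2, 0.5]
gripper_width: 0.0851
finger_force: 0.0
```

Call:
{"fn": "arm_command", "kwargs": {"gripper": [1,1,1,1,1,1], "slide": [[-0.29,-0.7,-0.05],[-0.29,-0.7,-0.05],[-0.29,-0.7,-0.05],[-0.29,-0.7,-0.05],[-0.29,-0.7,-0.05],[-0.29,-0.7,-0.05]], "rot": [[0,0,-0.06],[0,0,-0.06],[0,0,-0.06],[0,0,-0.06],[0,0,-0.06],[0,0,-0.06]]}}

```text
time: 10.25
ee_pos: [0.3948, 0.2712, 0.1523]
tcp_rot: [3.049, 0.754, 0.001]
force: [0.3, 0.6, -0.3]
gripper_width: 0.0858
finger_force: 0.0
```

```bash
cat > wm.py <<'E'
import sys;from h import *
x,y,zl,zh,rad=map(float,sys.argv[1:6])
grab('wrist');c=load('wrist');W=cloud(c);Z=W[:,:,2]
m=((Z>zl)&(Z<zh)&(np.hypot(W[:,:,0]-x,W[:,:,1]-y)<rad)).astype(np.uint8)
k,l,s,ct=cv2.connectedComponentsWithStats(m);i=1+s[1:,4].argmax()
P=W[l==i];r=cv2.minAreaRect((P[:,:2]*1000).astype(np.float32));print('px',ct[i].round(),'rect',np.round(r[0],1),np.round(r[1],1),round(r[2],1),'ztop',np.percentile(P[:,2],98).round(4))
if len(sys.argv)>6: cv2.imwrite('pics/'+sys.argv[6],c['p'][:,:,::-1])
E
python3 wm.py .395 .273 .028 .09 .055; python3 plan.py 395 273 22 28
```

```text
px [319. 190.] rect [395.4 272.5] [63.7 45.1] 27.7 ztop 0.0741
t 10.30 [394.6 271.3 152.3] yaw 27.8 tilt 0.06 F [ 0.3 -0.  -1. ] w 0.0855 q [-1.18  0.47  0.7   2.06 -0.44  0.75 -1.29]
slide [0.01, -0.01, 1.0] rot [0.0, -0.0, -0.002] rows 3
slide [0.0, -0.0, 0.3] rot [0.001, -0.0, -0.0] rows 1
  -> [395.2 272.6  22.3]
```

The wrist measurement is 63.7x45.1 mm with its top at 74 mm, centred at pixel (319,190), which matches the contactor. Next I'll descend and grip.

Call:
{"fn": "arm_command", "kwargs": {"gripper": [1,1,1,1,1], "slide": [[0.01,-0.01,0.4],[0.01,-0.01,0.8],[0.01,-0.01,1],[0.01,-0.01,1],[0.01,-0.01,1]], "rot": [[0,0,0],[0,0,0],[0,0,0],[0,0,0],[0,0,0]]}}

```text
time: 10.72
ee_pos: [0.3941, 0.2727, 0.052]
tcp_rot: [3.048, 0.755, -0.002]
force: [0.6, 1.2, 1.0]
gripper_width: 0.0854
finger_force: 0.0
```

Call:
{"fn": "arm_command", "kwargs": {"gripper": [1,1,1,-1,-1,-1,-1,-1,-1,-1], "slide": [[0,0,0.2],[0,0,0.3],[0,0,0.3],[0,0,0.3],[0,0,0.3],[0,0,0.3],[0,0,0.3],[0,0,0.3],[0,0,0.3],[0,0,0.3]], "rot": [[0,0,0],[0,0,0],[0,0,0],[0,0,0],[0,0,0],[0,0,0],[0,0,0],[0,0,0],[0,0,0],[0,0,0]], "grip_force": 50}}

```text
time: 11.55
ee_pos: [0.3943, 0.2744, 0.0235]
tcp_rot: [-3.048, -0.759, -0.003]
force: [-0.4, -1.5, 9.3]
gripper_width: 0.0445
finger_force: 49.8
```

Call:
{"fn": "arm_command", "kwargs": {"gripper": [-1,-1,-1,-1,-1], "slide": [[0,0,0],[0,0,0],[0,0,0],[0,0,0],[0,0,0]], "rot": [[0,0,0],[0,0,0],[0,0,0],[0,0,0],[0,0,0]]}}

```text
time: 11.97
ee_pos: [0.3943, 0.2744, 0.0235]
tcp_rot: [-3.048, -0.759, -0.003]
force: [-0.4, -1.1, 10.7]
gripper_width: 0.0445
finger_force: 49.8
```

```bash
python3 plan.py 395 272 155 28 513 -85 155 5.1
```

```text
t 11.97 [394.3 274.4  23.5] yaw 28.0 tilt 0.12 F [-0.4 -1.1 10.7] w 0.0445 q [-1.    0.66  0.45  2.17 -0.67  0.44 -1.1 ]
slide [-0.0, 0.02, -1.0] rot [-0.0, -0.001, -0.0] rows 3
slide [-0.0, 0.0, -0.31] rot [-0.0, -0.0, -0.0] rows 1
  -> [395.1 272.5 154.5]
slide [-0.17, 1.0, -0.0] rot [-0.0, -0.0, 0.068] rows 3
slide [-0.06, 1.0, -0.0] rot [-0.0, -0.0, 0.068] rows 3
slide [0.04, 1.0, -0.0] rot [-0.0, -0.0, 0.068] rows 3
slide [0.11, 0.74, -0.01] rot [-0.0, -0.0, 0.05] rows 2
  -> [512.8 -85.1 155.4]
```

Call:
{"fn": "arm_command", "kwargs": {"gripper": [-1,-1,-1,-1,-1], "slide": [[0,0.01,-0.2],[0,0.01,-0.6],[0,0.01,-1],[0,0.01,-1],[0,0.01,-1]], "rot": [[0,0,0],[0,0,0],[0,0,0],[0,0,0],[0,0,0]]}}

```text
time: 12.38
ee_pos: [0.3946, 0.2743, 0.1242]
tcp_rot: [-3.046, -0.761, -0.005]
force: [0.3, -0.5, -4.4]
gripper_width: 0.0446
finger_force: 53.8
```

Call:
{"fn": "arm_command", "kwargs": {"gripper": [-1,-1,-1,-1,-1,-1], "slide": [[0,0.2,-0.3],[-0.1,0.6,-0.3],[-0.17,1,-0.3],[-0.17,1,-0.3],[-0.17,1,-0.3],[-0.17,1,-0.3]], "rot": [[0,0,0.03],[0,0,0.05],[0,0,0.068],[0,0,0.068],[0,0,0.068],[0,0,0.068]]}}

```text
time: 12.88
ee_pos: [0.4251, 0.1771, 0.1514]
tcp_rot: [3.085, 0.595, -0.003]
force: [-0.4, 0.9, -4.5]
gripper_width: 0.0445
finger_force: 54.1
```

Call:
{"fn": "arm_command", "kwargs": {"gripper": [-1,-1,-1,-1], "slide": [[-0.02,0.4,0],[-0.04,0.8,0],[-0.06,1,0],[-0.06,1,0]], "rot": [[0,0,0.03],[0,0,0.05],[0,0,0.068],[0,0,0.068]]}}

```text
time: 13.22
ee_pos: [0.4584, 0.0786, 0.1521]
tcp_rot: [3.111, 0.422, 0.001]
force: [-0.6, -0.4, -4.8]
gripper_width: 0.0444
finger_force: 54.1
```

Call:
{"fn": "arm_command", "kwargs": {"gripper": [-1,-1,-1,-1], "slide": [[0.02,0.4,0],[0.03,0.8,0],[0.04,1,0],[0.04,1,0]], "rot": [[0,0,0.03],[0,0,0.05],[0,0,0.068],[0,0,0.068]]}}

```text
time: 13.55
ee_pos: [0.4898, -0.0165, 0.1521]
tcp_rot: [3.129, 0.256, 0.001]
force: [-0.8, 0.1, -3.7]
gripper_width: 0.0443
finger_force: 54.1
```

Call:
{"fn": "arm_command", "kwargs": {"gripper": [-1,-1,-1,-1,-1,-1,-1], "slide": [[0.05,0.3,0],[0.11,0.6,0],[0.11,0.74,0],[0.11,0.74,0],[0.11,0.74,0],[0.11,0.74,0],[0.11,0.74,0]], "rot": [[0,0,0.03],[0,0,0.05],[0,0,0.05],[0,0,0.05],[0,0,0.05],[0,0,0.05],[0,0,0.05]]}}

```text
time: 14.13
ee_pos: [0.5115, -0.0822, 0.1518]
tcp_rot: [-3.137, -0.145, 0.002]
force: [-0.4, 0.0, -4.5]
gripper_width: 0.0446
finger_force: 54.1
```

```bash
python3 wm.py .545 -.085 .165 .182 .06 w3.png; python3 plan.py 513 -85 55 5.1 513 -85 32 5.1
```

```text
px [319. 239.] rect [530.2 -80. ] [26.6 72.3] 5.2 ztop 0.1814
t 14.18 [511.6 -82.4 151.9] yaw 5.3 tilt 0.07 F [-0.3  1.2 -4.7] w 0.0444 q [-0.42  0.55  0.75  1.97 -0.5   0.82 -0.87]
slide [0.01, 0.03, 0.97] rot [-0.001, 0.001, 0.002] rows 3
  -> [512.8 -85.2  54.9]
slide [0.0, -0.0, 0.23] rot [0.0, -0.0, -0.0] rows 1
  -> [512.8 -85.2  31.9]
```

View pics/w3.png

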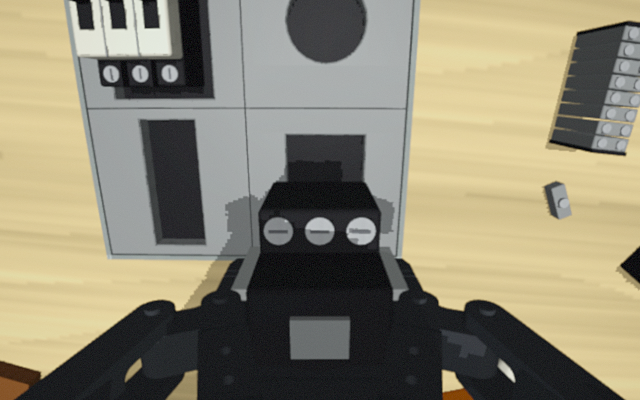

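The contactor is held upright, screws at (320,230), ahead of the medium pocket at (325,155), and it is centred on the TCP. Breaker3 is in its pocket at the upper left. I'll lower the contactor.

Call:
{"fn": "arm_command", "kwargs": {"gripper": [-1,-1,-1,-1,-1,-1], "slide": [[0.01,0.03,0.3],[0.01,0.03,0.6],[0.01,0.03,0.8],[0.01,0.03,0.97],[0.01,0.03,0.97],[0.01,0.03,0.97]], "rot": [[0,0,0],[0,0,0],[0,0,0],[0,0,0],[0,0,0],[0,0,0]]}}

```text
time: 14.68
ee_pos: [0.5126, -0.0865, 0.055]
tcp_rot: [-3.138, -0.142, 0.003]
force: [-0.4, -0.5, -4.1]
gripper_width: 0.0443
finger_force: 53.8
```

Call:
{"fn": "arm_command", "kwargs": {"gripper": [-1,-1,-1,-1,-1,-1,-1,-1], "slide": [[0,0,0.06],[0,0,0.12],[0,0,0.17],[0,0,0.19],[0,0,0.21],[0,0,0.22],[0,0,0.225],[0,0,0.225]], "rot": [[0,0,0],[0,0,0],[0,0,0],[0,0,0],[0,0,0],[0,0,0],[0,0,0],[0,0,0]]}}

```text
time: 15.35
ee_pos: [0.5131, -0.0872, 0.0328]
tcp_rot: [3.138, 0.14, 0.0]
force: [-0.2, -0.5, -3.8]
gripper_width: 0.0445
finger_force: 54.0
```

Call:
{"fn": "arm_command", "kwargs": {"gripper": [-1,-1,-1,-1,-1], "slide": [[0,-0.015,0.005],[0,-0.015,0.01],[0,-0.015,0.015],[0,-0.015,0.015],[0,-0.015,0.015]], "rot": [[0,0,0],[0,0,0],[0,0,0],[0,0,0],[0,0,0]]}}

```text
time: 15.77
ee_pos: [0.5129, -0.0855, 0.0316]
tcp_rot: [-3.138, -0.141, -0.0]
force: [-1.7, 0.1, 3.2]
gripper_width: 0.0442
finger_force: 54.7
```

Call:
{"fn": "arm_command", "kwargs": {"gripper": [0.5,0.5,0.5,0.5,0.5,0.5,0.5], "slide": [[0,0,0],[0,0,0],[0,0,0],[0,0,0],[0,0,0],[0,0,0],[0,0,0]], "rot": [[0,0,0],[0,0,0],[0,0,0],[0,0,0],[0,0,0],[0,0,0],[0,0,0]]}}

```text
time: 16.35
ee_pos: [0.5129, -0.0858, 0.0313]
tcp_rot: [3.138, 0.14, -0.0]
force: [-0.5, 0.4, -0.5]
gripper_width: 0.0644
finger_force: 0.0
```

Call:
{"fn": "arm_command", "kwargs": {"gripper": [0.5,0.5,0.5,0.5,0.5,0.5], "slide": [[0,0,-0.2],[0,0,-0.4],[0,0,-0.8],[0,0,-1],[0,0,-1],[0,0,-1]], "rot": [[0,0,0],[0,0,0],[0,0,0],[0,0,0],[0,0,0],[0,0,0]]}}

```text
time: 16.85
ee_pos: [0.5136, -0.0856, 0.1323]
tcp_rot: [3.138, 0.141, 0.004]
force: [-0.3, 0.1, -0.4]
gripper_width: 0.0639
finger_force: 0.0
```

```bash
python3 plan.py 605 -280 150 1.4
```

```text
t 16.85 [513.6 -85.6 132.3] yaw 5.2 tilt 0.14 F [-0.3  0.1 -0.4] w 0.0639 q [-0.39  0.57  0.72  1.99 -0.54  0.78 -0.84]
slide [0.36, 1.0, -0.09] rot [0.0, -0.001, 0.021] rows 3
slide [0.41, 1.0, -0.09] rot [0.0, -0.001, 0.021] rows 3
slide [-0.0, 0.01, 0.0] rot [0.0, 0.0, -0.0] rows 1
  -> [ 605.1 -280.4  150.4]
```

Call:
{"fn": "arm_command", "kwargs": {"gripper": [0.5,0.5,0.5,0.5,0.5], "slide": [[0.36,1,-0.1],[0.36,1,-0.1],[0.36,1,-0.1],[0.36,1,-0.1],[0.36,1,-0.1]], "rot": [[0,0,0.02],[0,0,0.02],[0,0,0.02],[0,0,0.02],[0,0,0.02]]}}

```text
time: 17.27
ee_pos: [0.5572, -0.1835, 0.14]
tcp_rot: [3.14, 0.087, -0.003]
force: [0.1, 0.0, -0.3]
gripper_width: 0.0639
finger_force: 0.0
```

Call:
{"fn": "arm_command", "kwargs": {"gripper": [0.5,0.5,0.5,0.5,0.5,0.5], "slide": [[0.41,1,-0.1],[0.41,1,-0.1],[0.41,1,-0.1],[0.41,1,-0.1],[0.41,1,-0.1],[0.41,1,-0.1]], "rot": [[0,0,0.02],[0,0,0.02],[0,0,0.02],[0,0,0.02],[0,0,0.02],[0,0,0.02]]}}

```text
time: 17.77
ee_pos: [0.6039, -0.2776, 0.15]
tcp_rot: [-3.139, -0.043, 0.003]
force: [-0.8, 0.3, -1.1]
gripper_width: 0.0643
finger_force: 0.0
```

```bash
python3 wm.py .605 -.28 .028 .07 .055; python3 plan.py 605 -280 16 1.4
```

```text
px [324. 192.] rect [ 603.9 -280.4] [86.6 26.1] 0.1 ztop 0.0505
t 17.82 [ 604.  -277.3  150.3] yaw 1.6 tilt 0.16 F [0.2 0.2 0.2] w 0.0639 q [-0.02  0.74  0.7   1.58 -0.53  1.03 -0.71]
slide [0.01, 0.02, 1.0] rot [-0.001, 0.001, 0.002] rows 3
slide [0.0, 0.01, 0.34] rot [-0.0, -0.0, 0.0] rows 1
  -> [ 604.9 -280.    16.2]
```

Call:
{"fn": "arm_command", "kwargs": {"gripper": [0.5,0.5,0.5,0.5,0.5], "slide": [[0,0.03,0.4],[0,0.03,0.8],[0,0.03,1],[0,0.03,1],[0,0.03,1]], "rot": [[0,0,0.017],[0,0,0.017],[0,0,0.017],[0,0,0.017],[0,0,0.017]]}}

```text
time: 18.23
ee_pos: [0.604, -0.2808, 0.0508]
tcp_rot: [-3.14, -0.002, 0.003]
force: [0.6, -0.5, 0.9]
gripper_width: 0.0642
finger_force: 0.0
```

Call:
{"fn": "arm_command", "kwargs": {"gripper": [0.5,0.5,0.5,-1,-1,-1,-1,-1,-1,-1], "slide": [[0,0,0.2],[0,0,0.32],[0,0,0.32],[0,0,0.32],[0,0,0.32],[0,0,0.32],[0,0,0.32],[0,0,0.32],[0,0,0.32],[0,0,0.32]], "rot": [[0,0,0],[0,0,0],[0,0,0],[0,0,0],[0,0,0],[0,0,0],[0,0,0],[0,0,0],[0,0,0],[0,0,0]], "grip_force": 35}}

```text
time: 19.07
ee_pos: [0.6052, -0.2829, 0.0206]
tcp_rot: [3.141, -0.0, 0.003]
force: [-1.0, 0.9, 6.8]
gripper_width: 0.0254
finger_force: 36.0
```

Call:
{"fn": "arm_command", "kwargs": {"gripper": [-1,-1,-1,-1,-1], "slide": [[0,0,0],[0,0,0],[0,0,0],[0,0,0],[0,0,0]], "rot": [[0,0,0],[0,0,0],[0,0,0],[0,0,0],[0,0,0]]}}

```text
time: 19.48
ee_pos: [0.6051, -0.2829, 0.0206]
tcp_rot: [3.141, -0.0, 0.003]
force: [-0.8, 1.0, 6.1]
gripper_width: 0.0254
finger_force: 36.0
```

```bash
python3 plan.py 604 -280 165 0 502 34.5 165 5.1
```

```text
t 19.48 [ 605.1 -282.9   20.6] yaw -0.0 tilt 0.1 F [-0.8  1.   6.1] w 0.0254 q [ 0.04  0.88  0.6   1.67 -0.65  0.8  -0.63]
slide [-0.01, -0.02, -1.0] rot [0.0, -0.001, -0.0] rows 3
slide [0.0, -0.01, -0.44] rot [0.0, -0.0, -0.0] rows 2
  -> [ 604.  -279.8  164.6]
slide [-0.32, -1.0, -0.0] rot [0.0, -0.0, -0.018] rows 3
slide [-0.3, -1.0, -0.0] rot [0.0, -0.0, -0.018] rows 3
slide [-0.26, -1.0, -0.0] rot [0.0, -0.0, -0.018] rows 3
slide [-0.04, -0.17, -0.01] rot [0.0, -0.0, -0.003] rows 1
  -> [502.1  34.3 165.4]
```

Call:
{"fn": "arm_command", "kwargs": {"gripper": [-1,-1,-1,-1,-1], "slide": [[0,0,-0.2],[0,0,-0.6],[0,0,-1],[0,0,-1],[0,0,-1]], "rot": [[0,0,0],[0,0,0],[0,0,0],[0,0,0],[0,0,0]]}}

```text
time: 19.9
ee_pos: [0.6057, -0.2835, 0.1222]
tcp_rot: [3.14, -0.0, 0.007]
force: [-0.5, 0.4, -2.7]
gripper_width: 0.0256
finger_force: 35.1
```

Call:
{"fn": "arm_command", "kwargs": {"gripper": [-1,-1,-1,-1,-1,-1], "slide": [[0,-0.1,-0.44],[-0.15,-0.5,-0.44],[-0.33,-1,-0.44],[-0.33,-1,-0.44],[-0.33,-1,-0.44],[-0.33,-1,-0.44]], "rot": [[0,0,0],[0,0,-0.01],[0,0,-0.018],[0,0,-0.018],[0,0,-0.018],[0,0,-0.018]]}}

```text
time: 20.4
ee_pos: [0.5712, -0.1809, 0.1625]
tcp_rot: [-3.14, -0.047, 0.002]
force: [0.5, -0.5, -1.4]
gripper_width: 0.0255
finger_force: 35.2
```

Call:
{"fn": "arm_command", "kwargs": {"gripper": [-1,-1,-1,-1], "slide": [[-0.1,-0.4,0],[-0.2,-0.8,0],[-0.3,-1,0],[-0.3,-1,0]], "rot": [[0,0,-0.018],[0,0,-0.018],[0,0,-0.018],[0,0,-0.018]]}}

```text
time: 20.73
ee_pos: [0.537, -0.0791, 0.162]
tcp_rot: [-3.137, -0.095, 0.006]
force: [0.0, -0.0, -1.1]
gripper_width: 0.0256
finger_force: 35.3
```

Call:
{"fn": "arm_command", "kwargs": {"gripper": [-1,-1,-1,-1], "slide": [[-0.1,-0.4,0],[-0.2,-0.8,0],[-0.26,-1,0],[-0.26,-1,0]], "rot": [[0,0,-0.018],[0,0,-0.018],[0,0,-0.018],[0,0,-0.018]]}}

```text
time: 21.07
ee_pos: [0.5059, 0.0189, 0.1622]
tcp_rot: [-3.137, -0.14, 0.004]
force: [-1.1, 0.1, -1.9]
gripper_width: 0.0253
finger_force: 35.3
```

Call:
{"fn": "arm_command", "kwargs": {"gripper": [-1,-1,-1,-1,-1], "slide": [[-0.04,-0.18,0],[-0.04,-0.18,0],[-0.04,-0.18,0],[-0.04,-0.18,0],[-0.04,-0.18,0]], "rot": [[0,0,-0.003],[0,0,-0.003],[0,0,-0.003],[0,0,-0.003],[0,0,-0.003]]}}

```text
time: 21.48
ee_pos: [0.5021, 0.031, 0.1633]
tcp_rot: [3.138, 0.137, 0.001]
force: [0.1, -0.5, -1.3]
gripper_width: 0.0255
finger_force: 35.3
```

```bash
python3 wm.py .502 .0345 .185 .205 .05 w4.png; python3 plan.py 502 34.5 60 5.1 502 34.5 29 5.1
```

```text
px [319. 276.] rect [507.9  32.4] [50.8 77.5] 74.4 ztop 0.2014
t 21.53 [502.   31.2 163.3] yaw 5.0 tilt 0.04 F [ 0.2 -0.1 -0.5] w 0.0256 q [-0.68  0.52  0.79  1.99 -0.5   0.83 -1.09]
slide [0.0, -0.03, 1.0] rot [0.0, -0.0, -0.001] rows 3
slide [0.0, -0.0, 0.03] rot [0.0, -0.0, 0.0] rows 1
  -> [501.7  34.1  60.3]
slide [0.0, -0.0, 0.31] rot [0.0, -0.0, 0.0] rows 1
  -> [501.8  34.   29.3]
```

View pics/w4.png

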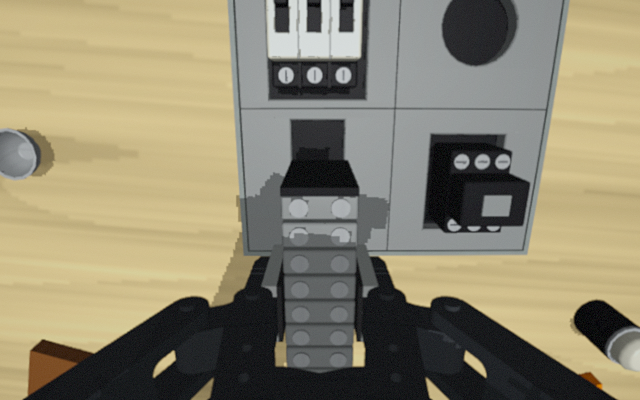

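The strip is held straight at (320,270), in line with the slot at (318,140). The contactor at (480,185) and breaker3 at (315,40) sit in their pockets. I'll lower the strip.

Call:
{"fn": "arm_command", "kwargs": {"gripper": [-1,-1,-1,-1,-1,-1], "slide": [[0.01,-0.03,0.3],[0.01,-0.03,0.6],[0.01,-0.03,0.8],[0.01,-0.03,1],[0.01,-0.03,1],[0.01,-0.03,1]], "rot": [[0,0,0],[0,0,0],[0,0,0],[0,0,0],[0,0,0],[0,0,0]]}}

```text
time: 22.03
ee_pos: [0.5021, 0.0347, 0.063]
tcp_rot: [3.138, 0.138, -0.003]
force: [0.3, -0.1, -1.3]
gripper_width: 0.0254
finger_force: 35.1
```

Call:
{"fn": "arm_command", "kwargs": {"gripper": [-1,-1,-1,-1,-1,-1,-1,-1], "slide": [[0,0,0.1],[0,0,0.2],[0,0,0.26],[0,0,0.29],[0,0,0.31],[0,0,0.32],[0,0,0.33],[0,0,0.33]], "rot": [[0,0,0],[0,0,0],[0,0,0],[0,0,0],[0,0,0],[0,0,0],[0,0,0],[0,0,0]]}}

```text
time: 22.7
ee_pos: [0.5024, 0.0357, 0.0304]
tcp_rot: [-3.138, -0.141, -0.0]
force: [-0.1, -0.5, -1.1]
gripper_width: 0.0254
finger_force: 35.2
```

Call:
{"fn": "arm_command", "kwargs": {"gripper": [-1,-1,-1,-1,-1], "slide": [[0,0.01,0.01],[0,0.01,0.015],[0,0.01,0.02],[0,0.01,0.02],[0,0.01,0.02]], "rot": [[0,0,0],[0,0,0],[0,0,0],[0,0,0],[0,0,0]]}}

```text
time: 23.12
ee_pos: [0.5025, 0.0346, 0.0285]
tcp_rot: [-3.138, -0.14, -0.0]
force: [-0.8, 0.3, 4.4]
gripper_width: 0.0258
finger_force: 35.8
```

Call:
{"fn": "arm_command", "kwargs": {"gripper": [0.1,0.1,0.1,0.1,0.1,0.1,0.1], "slide": [[0,0,0],[0,0,0],[0,0,0],[0,0,0],[0,0,0],[0,0,0],[0,0,0]], "rot": [[0,0,0],[0,0,0],[0,0,0],[0,0,0],[0,0,0],[0,0,0],[0,0,0]]}}

```text
time: 23.7
ee_pos: [0.5024, 0.0346, 0.0283]
tcp_rot: [3.138, 0.14, -0.0]
force: [-0.2, -0.8, 0.0]
gripper_width: 0.0471
finger_force: 0.0
```

Call:
{"fn": "arm_command", "kwargs": {"gripper": [0.1,0.1,0.1,0.3,0.7,0.7], "slide": [[0,0,-0.2],[0,0,-0.4],[0,0,-0.8],[0,0,-1],[0,0,-1],[0,0,-1]], "rot": [[0,0,0],[0,0,0],[0,0,0],[0,0,0],[0,0,0],[0,0,0]]}}

```text
time: 24.2
ee_pos: [0.503, 0.0349, 0.1293]
tcp_rot: [-3.138, -0.141, -0.004]
force: [-1.2, -0.2, 0.1]
gripper_width: 0.0726
finger_force: 0.0
```

```bash
python3 plan.py 385 -252.5 160 5
```

```text
t 24.20 [503.   34.9 129.3] yaw 5.2 tilt 0.14 F [-1.2 -0.2  0.1] w 0.0726 q [-0.65  0.56  0.75  2.03 -0.56  0.76 -1.04]
slide [-0.52, 1.0, -0.11] rot [-0.0, -0.001, 0.001] rows 3
slide [-0.52, 1.0, -0.11] rot [-0.0, -0.0, 0.0] rows 3
slide [-0.39, 0.76, -0.09] rot [-0.0, -0.0, 0.001] rows 3
  -> [ 385.1 -252.7  159.9]
```

Call:
{"fn": "arm_command", "kwargs": {"gripper": [0.7,0.7,0.7,0.7,0.7], "slide": [[-0.52,1,-0.15],[-0.52,1,-0.15],[-0.52,1,-0.15],[-0.52,1,-0.15],[-0.52,1,-0.15]], "rot": [[0,0,0],[0,0,0],[0,0,0],[0,0,0],[0,0,0]]}}

```text
time: 24.62
ee_pos: [0.4586, -0.0709, 0.1429]
tcp_rot: [-3.138, -0.135, 0.001]
force: [1.5, -0.6, -1.3]
gripper_width: 0.0727
finger_force: 0.0
```

Call:
{"fn": "arm_command", "kwargs": {"gripper": [0.7,0.7,0.7,0.7,0.7], "slide": [[-0.52,1,-0.1],[-0.52,1,-0.1],[-0.52,1,-0.1],[-0.52,1,-0.1],[-0.52,1,-0.1]], "rot": [[0,0,0],[0,0,0],[0,0,0],[0,0,0],[0,0,0]]}}

```text
time: 25.03
ee_pos: [0.4165, -0.1741, 0.1528]
tcp_rot: [-3.138, -0.137, 0.001]
force: [0.4, 0.0, -0.2]
gripper_width: 0.0724
finger_force: 0.0
```

Call:
{"fn": "arm_command", "kwargs": {"gripper": [0.7,0.7,0.7,0.7,0.7,0.7,0.7], "slide": [[-0.39,0.76,-0.05],[-0.39,0.76,-0.05],[-0.39,0.76,-0.05],[-0.39,0.76,-0.05],[-0.39,0.76,-0.05],[-0.39,0.76,-0.05],[-0.39,0.76,-0.05]], "rot": [[0,0,0],[0,0,0],[0,0,0],[0,0,0],[0,0,0],[0,0,0],[0,0,0]]}}

```text
time: 25.62
ee_pos: [0.3856, -0.2511, 0.1578]
tcp_rot: [-3.137, -0.146, 0.001]
force: [0.3, -0.5, -0.8]
gripper_width: 0.0723
finger_force: 0.0
```

```bash
python3 wm.py .385 -.2525 .028 .08 .04; python3 plan.py 385 -252.5 16 5
```

```text
px [327. 194.] rect [ 384.9 -256.4] [38.8 36.2] 81.7 ztop 0.0655
t 25.67 [ 385.4 -251.4  157.9] yaw 5.3 tilt 0.05 F [ 1.4 -0.1 -1. ] w 0.0731 q [-0.04  0.45  0.75  2.1  -0.45  0.76 -0.49]
slide [-0.0, 0.01, 1.0] rot [-0.0, 0.0, 0.002] rows 3
slide [-0.0, 0.0, 0.42] rot [-0.0, 0.0, 0.001] rows 2
  -> [ 385.4 -252.3   15.9]
```

Call:
{"fn": "arm_command", "kwargs": {"gripper": [0.7,0.7,0.7,0.7,0.7], "slide": [[0,0.03,0.4],[0,0.03,0.8],[0,0.03,1],[0,0.03,1],[0,0.03,1]], "rot": [[0,0,0],[0,0,0],[0,0,0],[0,0,0],[0,0,0]]}}

```text
time: 26.08
ee_pos: [0.3846, -0.2554, 0.058]
tcp_rot: [-3.137, -0.141, 0.003]
force: [0.8, -0.8, 0.6]
gripper_width: 0.0724
finger_force: 0.0
```

Call:
{"fn": "arm_command", "kwargs": {"gripper": [0.7,0.7,0.7,0.7,-1,-1,-1,-1,-1,-1], "slide": [[0,0,0.2],[0,0,0.41],[0,0,0.41],[0,0,0.41],[0,0,0.41],[0,0,0.41],[0,0,0.41],[0,0,0.41],[0,0,0.41],[0,0,0.41]], "rot": [[0,0,0],[0,0,0],[0,0,0],[0,0,0],[0,0,0],[0,0,0],[0,0,0],[0,0,0],[0,0,0],[0,0,0]], "grip_force": 35}}

```text
time: 26.92
ee_pos: [0.3856, -0.2563, 0.0186]
tcp_rot: [3.138, 0.141, 0.003]
force: [-1.4, 1.5, 11.8]
gripper_width: 0.0379
finger_force: 33.6
```

Call:
{"fn": "arm_command", "kwargs": {"gripper": [-1,-1,-1,-1,-1], "slide": [[0,0,0],[0,0,0],[0,0,0],[0,0,0],[0,0,0]], "rot": [[0,0,0],[0,0,0],[0,0,0],[0,0,0],[0,0,0]]}}

```text
time: 27.33
ee_pos: [0.3857, -0.2563, 0.0186]
tcp_rot: [3.138, 0.141, 0.003]
force: [-0.4, 1.6, 12.7]
gripper_width: 0.0377
finger_force: 33.6
```

```bash
python3 plan.py 385 -254 165 5 631 -73.5 165 5.1
```

```text
t 27.33 [ 385.7 -256.3   18.6] yaw 5.1 tilt 0.13 F [-0.4  1.6 12.7] w 0.0377 q [ 0.19  0.66  0.44  2.22 -0.73  0.41 -0.24]
slide [-0.0, -0.02, -1.0] rot [0.0, -0.001, 0.001] rows 3
slide [-0.0, -0.0, -0.46] rot [0.001, -0.0, 0.0] rows 2
  -> [ 385.2 -254.2  164.6]
slide [1.0, -0.61, -0.0] rot [-0.0, -0.0, -0.0] rows 3
slide [1.0, -0.61, -0.0] rot [-0.0, -0.0, -0.0] rows 3
slide [0.61, -0.36, -0.0] rot [-0.0, -0.0, -0.001] rows 2
  -> [631.3 -73.9 164.9]
```

Opening is 37.7 mm against the 40 mm body, so I'll lift and look.

Call:
{"fn": "arm_command", "kwargs": {"gripper": [-1,-1,-1,-1,-1], "slide": [[0,0,-0.2],[0,0,-0.6],[0,0,-1],[0,0,-1],[0,0,-1]], "rot": [[0,0,0],[0,0,0],[0,0,0],[0,0,0],[0,0,0]]}}

```text
time: 27.75
ee_pos: [0.3861, -0.2563, 0.1195]
tcp_rot: [3.136, 0.142, 0.006]
force: [-0.1, -0.0, -2.1]
gripper_width: 0.0378
finger_force: 36.3
```

```bash
python3 -c "
from h import *
grab('scene');grab('wrist');grab('top')
a=load('scene')['p'][80:280,150:450,::-1];a=cv2.resize(a,(600,400));b=cv2.resize(load('wrist')['p'][...,::-1],(320,200));b=cv2.copyMakeBorder(b,0,200,0,0,0)[:,:200+120][:, :]
cv2.imwrite('pics/l1.png',cv2.resize(np.hstack([a,b]),(800,348)))"; python3 plan.py
```

```text
t 27.90 [ 384.6 -255.4  116.8] yaw 5.1 tilt 0.06 F [-0.2 -0.5 -1.1] w 0.0378 q [ 0.02  0.52  0.69  2.14 -0.54  0.66 -0.4 ]
```

View pics/l1.png

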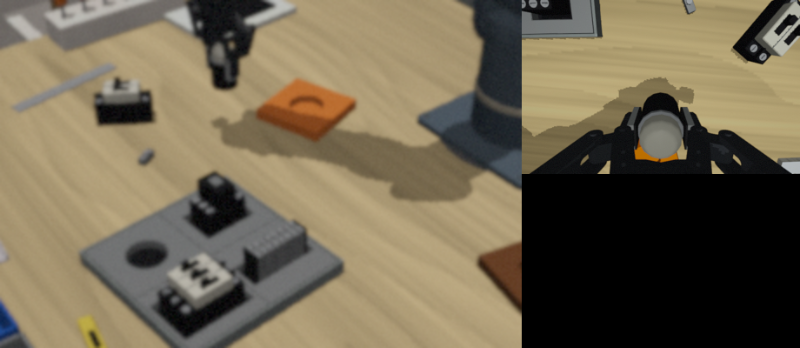

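The lamp is held upright (scene crop (225,75), wrist crop (660,133)), and the three placed parts stand well in the tray. I'll carry the lamp over.

Call:
{"fn": "arm_command", "kwargs": {"gripper": [-1,-1,-1,-1,-1,-1], "slide": [[0.2,-0.1,-0.3],[0.6,-0.4,-0.46],[1,-0.61,-0.46],[1,-0.61,-0.46],[1,-0.61,-0.46],[1,-0.61,-0.46]], "rot": [[0,0,0],[0,0,0],[0,0,0],[0,0,0],[0,0,0],[0,0,0]]}}

```text
time: 28.4
ee_pos: [0.479, -0.1854, 0.1619]
tcp_rot: [-3.138, -0.144, 0.004]
force: [0.2, 0.4, -1.2]
gripper_width: 0.0379
finger_force: 36.1
```

Call:
{"fn": "arm_command", "kwargs": {"gripper": [-1,-1,-1,-1,-1], "slide": [[0.4,-0.25,0],[0.8,-0.5,0],[1,-0.61,0],[1,-0.61,0],[1,-0.61,0]], "rot": [[0,0,0],[0,0,0],[0,0,0],[0,0,0],[0,0,0]]}}

```text
time: 28.82
ee_pos: [0.573, -0.1162, 0.1617]
tcp_rot: [3.138, 0.143, -0.004]
force: [-0.7, -0.3, -1.3]
gripper_width: 0.0379
finger_force: 36.1
```

Call:
{"fn": "arm_command", "kwargs": {"gripper": [-1,-1,-1,-1,-1,-1], "slide": [[0.3,-0.2,0],[0.6,-0.36,0],[0.61,-0.38,0],[0.61,-0.38,0],[0.61,-0.38,0],[0.61,-0.38,0]], "rot": [[0,0,0],[0,0,0],[0,0,0],[0,0,0],[0,0,0],[0,0,0]]}}

```text
time: 29.32
ee_pos: [0.6288, -0.0757, 0.1633]
tcp_rot: [3.138, 0.135, -0.002]
force: [0.2, -0.4, -1.1]
gripper_width: 0.0378
finger_force: 36.1
```

```bash
python3 wm.py .631 -.0735 .205 .218 .03 w5.png; python3 plan.py 631.5 -73.5 64 5.1 631.5 -73.5 27 5.1
```

```text
px [319. 327.] rect [627.3 -75.5] [28.5 29.1] 23.8 ztop 0.2101
t 29.37 [629.1 -75.4 163.4] yaw 4.9 tilt 0.05 F [ 0.2  0.  -0.6] w 0.0379 q [-0.38  0.69  0.75  1.66 -0.54  1.01 -0.93]
slide [0.03, -0.02, 0.99] rot [0.0, 0.001, -0.002] rows 3
  -> [631.8 -73.2  64.4]
slide [-0.0, 0.0, 0.37] rot [0.0, -0.0, 0.0] rows 1
  -> [631.9 -73.2  27.4]
```

View pics/w5.png

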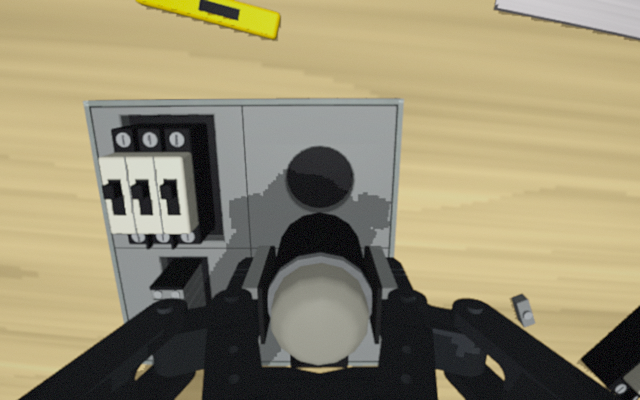

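The lamp is upright at (320,310), with the round pocket ahead at (320,180). Now I'll set it down.

Call:
{"fn": "arm_command", "kwargs": {"gripper": [-1,-1,-1,-1,-1,-1], "slide": [[0.03,-0.02,0.3],[0.03,-0.02,0.6],[0.03,-0.02,0.8],[0.03,-0.02,1],[0.03,-0.02,1],[0.03,-0.02,1]], "rot": [[0,0,0],[0,0,0],[0,0,0],[0,0,0],[0,0,0],[0,0,0]]}}

```text
time: 29.87
ee_pos: [0.6323, -0.0721, 0.0632]
tcp_rot: [3.138, 0.138, -0.003]
force: [0.8, -0.3, 0.2]
gripper_width: 0.038
finger_force: 36.2
```

Call:
{"fn": "arm_command", "kwargs": {"gripper": [-1,-1,-1,-1,-1,-1,-1,-1], "slide": [[0,0,0.1],[0,0,0.2],[0,0,0.28],[0,0,0.31],[0,0,0.33],[0,0,0.34],[0,0,0.35],[0,0,0.35]], "rot": [[0,0,0],[0,0,0],[0,0,0],[0,0,0],[0,0,0],[0,0,0],[0,0,0],[0,0,0]]}}

```text
time: 30.53
ee_pos: [0.6335, -0.0711, 0.0284]
tcp_rot: [3.138, 0.141, 0.0]
force: [0.5, 0.2, -1.2]
gripper_width: 0.0378
finger_force: 36.2
```

Call:
{"fn": "arm_command", "kwargs": {"gripper": [-1,-1,-1,-1,-1], "slide": [[-0.01,0.02,0.01],[-0.01,0.02,0.015],[-0.01,0.02,0.02],[-0.01,0.02,0.02],[-0.01,0.02,0.02]], "rot": [[0,0,0],[0,0,0],[0,0,0],[0,0,0],[0,0,0]]}}

```text
time: 30.95
ee_pos: [0.6326, -0.0737, 0.0268]
tcp_rot: [3.138, 0.14, 0.001]
force: [-2.0, -0.8, 5.3]
gripper_width: 0.0381
finger_force: 36.8
```

Contact, so I'll release, rise and back off.

Call:
{"fn": "arm_command", "kwargs": {"gripper": [0.4,0.4,0.4,0.4,0.4,0.4,0.4], "slide": [[0,0,0],[0,0,0],[0,0,0],[0,0,0],[0,0,0],[0,0,0],[0,0,0]], "rot": [[0,0,0],[0,0,0],[0,0,0],[0,0,0],[0,0,0],[0,0,0],[0,0,0]]}}

```text
time: 31.53
ee_pos: [0.6326, -0.0731, 0.0263]
tcp_rot: [3.138, 0.141, -0.0]
force: [-0.2, 0.3, 0.0]
gripper_width: 0.0595
finger_force: 0.0
```

Call:
{"fn": "arm_command", "kwargs": {"gripper": [0.4,0.4,0.4,0.4,0.4,0.4], "slide": [[0,0,-0.2],[0,0,-0.4],[0,0,-0.8],[0,0,-1],[0,0,-1],[0,0,-1]], "rot": [[0,0,0],[0,0,0],[0,0,0],[0,0,0],[0,0,0],[0,0,0]]}}

```text
time: 32.03
ee_pos: [0.6332, -0.0732, 0.1276]
tcp_rot: [3.138, 0.141, 0.004]
force: [-0.5, -0.5, -0.8]
gripper_width: 0.0599
finger_force: 0.0
```

Call:
{"fn": "arm_command", "kwargs": {"gripper": [0.4,0.4,0.4,0.4,0.4,0.4], "slide": [[-1,0,-1],[-1,0,-1],[-1,0,-1],[-1,0,-1],[-1,0,-1],[-1,0,-1]], "rot": [[0,0,0],[0,0,0],[0,0,0],[0,0,0],[0,0,0],[0,0,0]]}}

```text
time: 32.53
ee_pos: [0.5329, -0.0814, 0.226]
tcp_rot: [-3.137, -0.141, -0.001]
force: [0.8, 0.8, 0.1]
gripper_width: 0.0598
finger_force: 0.0
```

```bash
python3 -c "
from h import *
for n in('wrist','scene','top'): grab(n)
a=load('scene')['p'][100:300,150:450,::-1];w=load('wrist')['p'][...,::-1]
cv2.imwrite('pics/end.png',np.hstack([cv2.resize(w,(440,275)),cv2.resize(a,(360,240)) if 0 else cv2.resize(a,(360,275))]))
c=load('wrist');W=cloud(c);Z=W[:,:,2]
m=((Z>.03)&(Z<.1)&(abs(W[:,:,0]-.567)<.15)&(abs(W[:,:,1]+.02)<.15)).astype(np.uint8)
k,l,s,ct=cv2.connectedComponentsWithStats(m)
for i in range(1,k):
  if s[i,4]<150: continue
  P=W[l==i];r=cv2.minAreaRect((P[:,:2]*1000).astype(np.float32));print(ct[i].round(),np.round(r[0],1),np.round(r[1],1),round(r[2],1),'ztop',np.percentile(P[:,2],98).round(4))
"; python3 plan.py
```

```text
[179.  56.] [620.5  44.6] [90.3 58.9] 5.2 ztop 0.0795
[321.  59.] [629.5 -73.7] [39.1 39.4] 65.1 ztop 0.0736
[194. 193.] [501.3  34.6] [87.2 26.4] 5.2 ztop 0.0585
[322. 193.] [512.6 -85.3] [64.1 44.7] 4.8 ztop 0.0821
t 32.68 [533.3 -81.4 224.8] yaw 5.2 tilt 0.12 F [-0.7  0.2 -0.4] w 0.0598 q [-0.48  0.5   0.84  1.82 -0.44  1.02 -0.94]
```

View pics/end.png

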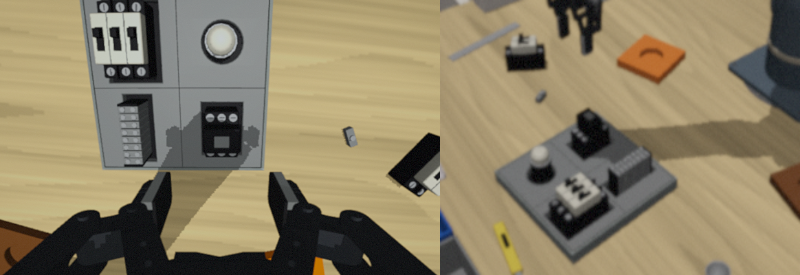

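All four parts are in their pockets. Their tops measure 80, 74, 58.5 and 82 mm, each close to its own height plus the 8 mm floor. Yaw is about 5°, along the tray, and the gripper is clear.

```bash
python3 -c "
from workcell import bot; print(bot.sign_off())"
```

```text
the job is handed in; nothing more can be done
None
```

The three-pole breaker, contactor, terminal strip and pilot lamp were each set down upright and flat in their own pockets, the two look-alikes were left untouched, and I handed the job in at about 33 s of the 104 s allowed.

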